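# Lock the twin-ring funnel support on its bench post

### The job

Lift the twin-ring support by its black grip and lower it onto the post, so that the post's cross pin enters the two slots in its sleeve and the support hangs on the pin, then let go of it. Next, without holding the grip, push one of its rings round, clockwise seen from above, until the support drops and the pin is locked in the notches, and leave it hanging there. Do not disturb the bottles and the funnel behind.

Things in the scene. Friction and masses are not known exactly. Their poses are not given: they have to be found in the camera images.
- post_stand: Fixed bench stand: dark base plate 120 x 120 x 12 mm, on its centre an upright steel post 30 mm in diameter, top at z = 122 mm, its last 8 mm tapering to 18 mm. A foot collar 48 mm across reaches up to z = 24 mm. Origin: centre of the underside of the plate, at bench level; z up.
- pin_centre (a point): Centre of the stand's cross pin, on the post's axis 100 mm above the bench. The pin is level, 8 mm thick, 54 mm long over its round ends, and lies along the stand's y axis. Axes as the stand's.
- support_grip (a point): Centre of the black grip block (44 mm along x, 18 along y, 36 high) on top of the loose pale metal twin-ring support (0.24 to 0.39 kg), which stands upright on the bench. The support's underside is 93 mm below this point; z is the sleeve's axis. This point is 163 mm above the bench when the support hangs in the slots' entry, 151 mm when locked.
- ring_support: The twin-ring support as a whole, 200 mm long; origin at the centre of its underside, axes as the grip's. Sleeve 46 mm outer, 34 mm inner diameter, 75 mm high, open below, closed above 70 mm. A 10 mm wide arm with a ring runs out along +x and along -x, 8 mm thick, level with the underside.
- ring_1 (a point): Centre of the ring at the support's +x end, 78 mm from the sleeve's axis, 4 mm above the underside; ring outer diameter 44 mm, 8 mm thick bar. Pushing on a ring's flank turns the hanging support (under 2 N until the stop).
- ring_2 (a point): Centre of the equal ring at the support's -x end.
- slot_mouth (a point): Middle of the mouth, at the underside, of one of two equal slots in the sleeve wall (+y side; the other is opposite). 13 mm wide, mouth wider, open downward, 34 mm high: the pin enters here when the support's x axis lies along the stand's x axis, either way round.
- notch (a point): Top of the locking notch of that slot, 46 mm above the underside, 60 degrees round from the mouth. A level run joins the two, so the hanging support can turn clockwise seen from above; after 45 to 60 degrees the notch meets the pin and the support falls 12 mm by its own weight; the hard stop is at about 70 degrees.
- dropper: Bystander: a small brown dropper bottle, 36 mm across, 101 mm tall; origin at the centre of its underside.
- brown_bottle: Bystander: a brown bottle with a black cap, 58 mm across, 118 mm tall; origin at the centre of its underside.
- glass_funnel: Bystander: a white funnel standing mouth down, 69 mm across, 78 mm tall; origin at the centre of its underside.

How it is judged (in metres and radians):
On the way, in this order (a step that is already met when the one before it is completed fails the run):
1. the support hangs on the cross pin in the slots' entry (grip centre 158.5 to 167 mm up, x axes within 0.4 rad), let go of (horizontal distance between support_grip and post_stand below 0.014 m and angle between support_grip's own z axis and vertical below 0.13 rad and angle between the x axis of support_grip and the x axis of post_stand, either way round below 0.4 rad and z of support_grip in the frame of post_stand between 0.1585 and 0.167 m and contact force between the fingers and ring_support below 0.05 N and linear speed of ring_support below 0.02 m/s), for 0.2 s.
2. the support has turned and dropped: the pin is in the locking notches (horizontal distance between support_grip and post_stand below 0.014 m and angle between support_grip's own z axis and vertical below 0.13 rad and angle between the x axis of support_grip and the x axis of post_stand, either way round between 0.82 and 1.28 rad and z of support_grip in the frame of post_stand between 0.1475 and 0.1545 m and contact force between the fingers and ring_support below 0.05 N and linear speed of ring_support below 0.02 m/s and angular speed of ring_support below 0.15 rad/s), for 0.2 s.
At the end, for the whole second after the job is handed in: The support hangs upright on the post (grip within 14 mm of its axis, tilt under 0.13 rad), turned 0.82 to 1.28 rad from the entry, its grip centre 147.5 to 154.5 mm above the stand's underside (dropped into the notches), at rest and not touched (all of step 2).
It fails at once if the support is turned on the pin while held by its grip (distance between the grasp point and support_grip below 0.035 m and contact force between the fingers and ring_support above 0.5 N and horizontal distance between support_grip and post_stand below 0.02 m and z of support_grip in the frame of post_stand below 0.17 m and angle between the x axis of support_grip and the x axis of post_stand, either way round above 0.5 rad).
It fails at once if dropper is moved by more than 30 mm or tipped (distance of dropper from where it was at the start of the episode above 0.03 m or angle between dropper's own z axis and vertical above 0.5 rad).
It fails at once if brown_bottle is moved by more than 30 mm or tipped (distance of brown_bottle from where it was at the start of the episode above 0.03 m or angle between brown_bottle's own z axis and vertical above 0.5 rad).
It fails at once if glass_funnel is moved by more than 30 mm or tipped (distance of glass_funnel from where it was at the start of the episode above 0.03 m or angle between glass_funnel's own z axis and vertical above 0.5 rad).
It also fails if it takes over 58 s, if anything falls off the work surface, if the arm or the gripper's body presses on something with over 40 N, if the wrist force passes 120 N, or if a joint passes its speed limit or range.

### The arm

A 6-joint arm with a two-finger parallel gripper is mounted at the origin on a cart in front of the work surface, level with it; the furniture and walls round the work are solid. World frame = base frame: x ahead of the robot, y to its left, z up, the work surface at z = 0. Lengths are in m, angles in degrees, forces in N, time in s.
With the tool pointing down it reaches from about 0.25 to 0.725 m from the base axis. Payload 9.7 kg.
Tool frame: the origin (TCP) lies at the very end of the fingers, on their centre line; the grasp point (between the pads) lies 19 mm behind it; z points along the fingers, y is the direction in which the jaws open and shut (so a half turn about z gives the same grasp; the last joint's range is limited). The gripper opens to 85 mm and grips with 20 to 120 N. Pads are 22 mm wide; open, the fingers measure 114 mm over their backs; the gripper's body (76 mm by 85 mm) begins 54 mm behind the grasp point. The pads swing forward as they close: fully open they stand 13 mm farther back than shut.
Start: joints at [65.145, 4.979, 10.078, 95.1, 0, 90], TCP at [0.231, 0.499, 0.231] pointing down, gripper open.
Joint ranges: [-179.16, 179.16], [-48.56, 103.87], [-65.8, 70.77], [-126.05, 130.52], [-82.76, 87.17], [-180, 180]. Speed limits (degrees/s): [127.2, 127.2, 147.25, 180, 180, 180].

### API

Orientations are given as [roll, pitch, yaw] about the fixed x, y, z axes, in that order (R = Rz(yaw) Ry(pitch) Rx(roll)).
In Python, from workcell import bot gives the robot as it stands. The module is installed in compiled form; this text tells all that it offers.
- The arm moves only by the tool arm_command, never from a script. Its argument "increments" is a list of rows, each a list of 7 numbers: the gripper command: -1 is fully open, 1 is shut, values between are in proportion, then the shift along the tool's x, y, z in cm, then the turn, a rotation vector about the tool's x, y, z in degrees. In form: [[gripper, x, y, z, rx, ry, rz], ...]. A call has 1 to 10 rows; each row shifts and turns the commanded pose from where the row before left it, along the tool's axes as they then stand; what a row does not reach is not made up. A row lasts 1/8 s, in which the tool goes at most 62.5 mm and 10.7 degrees, less where a joint would pass 70% of its speed; a pose out of reach is approached as far as the arm can. A call is refused whole if a number of a shift passes 6.25 or a number of a turn 10.7, either way. A call with a gripper value outside its range is refused whole. The fingers move at their own pace and stop on an object; "grip_force" is the grip in N (left out, the last holds). Time passes only in rows, so rows that do not move let the fingers close. It gives the time, the measured TCP pose, the force and the opening at its end, in the units of the state.
- bot.get_obs(): the state, without advancing time (a new reading comes with each control period).
- bot.camera(name): name is "scene" or "top" or "wrist"; returns a dict with "color" (480x640x3 uint8, red, green, blue), "fx", "fy", "cx", "cy" (pixels), "origin" and "attitude" of the camera in the world. Camera axes: x right, y up, looking along -z (the intrinsics and any distortion apply to the point x, -y, -z); pixel columns grow to the right and rows downward; lengths in m; the calibration is good to about 2 mm. A picture is of the moment at which its call begins. There is no depth.
- bot.job_done(): hands the job in, once; it reports no verdict.
The state is a dict: "time": time; "q": joint angles; "qd": joint speeds; "joint_efforts": joint torques, N m; "ee_pos": TCP position; "tcp_rot": TCP orientation; "wrist_force": force on the tool from outside, world axes, zero at the start; "torque": the same for the moment, N m; "opening": finger opening in m.
Only numpy, scipy, OpenCV 4.12 (cv2) and the standard library are available. Lean on these libraries where they do the work, as an engineer would, in place of code of your own. Each camera call takes 0.05 s, during which the arm holds its last target. There are 200 camera calls.

## Working session

There is one attempt and no reset: what is moved stays moved. The work goes in short steps, Python scripts to look and compute and a tool call to move; the robot and the scene stay as the last step left them, time stands still between calls to the robot, and variables do not carry over. Pictures are saved under pics/ and viewed, about 8 in all and at most 12, crops included, and the job is handed in when it is done.

Besides the shell and the picture viewer there is one more tool, called after "Emit:" as a command line: name --pt "numbers of a row" for each row, then --argument value for the rest. arm_command: Moves the arm, as the interface text tells. Its arguments: {"type":"object","properties":{"increments":{"type":"array"},"grip_force":{"type":"number"}},"required":["increments"]}

```bash
mkdir -p pics; cat > h.py <<'E'
import numpy as np,cv2,json
from workcell import bot
from scipy.spatial.transform import Rotation as R
def snap(n,f):
    c=bot.camera(n); cv2.imwrite(f'pics/{f}.png',c['color'][:,:,::-1]); 
    d={k:(np.array(v).tolist() if not isinstance(v,str) else v) for k,v in c.items() if k!='color'}
    json.dump(d,open(f'pics/{f}.json','w')); return c,d
E
python3 - <<'E'
from h import *
for n in ['scene','top']:
    c,d=snap(n,n+'0'); print(n,d)
a=cv2.imread('pics/scene0.png');b=cv2.imread('pics/top0.png')
print(bot.get_obs())
E
```

```text
scene {'fx': 438.5583412513128, 'fy': 438.5583412513128, 'cx': 322.17491665379197, 'cy': 238.90898884328183, 'origin': [0.26574523179117043, -0.7646313643229703, 0.5238996098773873], 'attitude': [63.822421961138666, -0.6034465586885901, -24.242166961182928]}
top {'fx': 434.744974040797, 'fy': 434.744974040797, 'cx': 319.71996919552373, 'cy': 240.72596075374463, 'origin': [0.5335018114151907, 0.008800835535256542, 0.9367265749352467], 'attitude': [6.506180456586982, 0.5222308939848588, -90.61748043978295]}
{'time': 0.1, 'q': array([6.51442585e+01, 5.00831965e+00, 1.00391529e+01, 9.51007870e+01,
       9.22897334e-05, 9.00011400e+01]), 'qd': array([ 0.02764274, -0.16587013,  0.10389192, -0.11528194, -0.06404885,
        0.05026544]), 'joint_efforts': array([ 3.75203999e-04, -5.21565020e+01,  4.65651798e+01,  1.60373625e-02,
       -4.50658877e-05,  1.42741166e-05]), 'ee_pos': array([0.2310941 , 0.49885939, 0.23065184]), 'tcp_rot': array([-1.79930046e+02, -9.08978312e-05,  1.55143118e+02]), 'wrist_force': array([ 0.97170177,  0.96227517, -0.39252098]), 'torque': array([ 0.03328937,  0.0262917 , -0.02641231]), 'opening': 0.08552615218076809}
```

View pics/scene0.png

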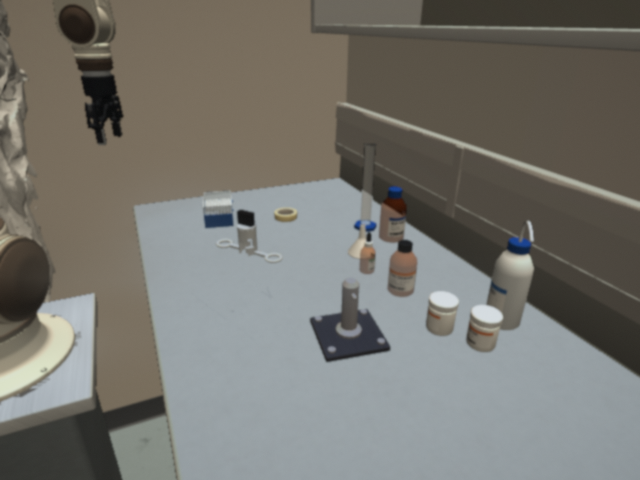

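View pics/top0.png

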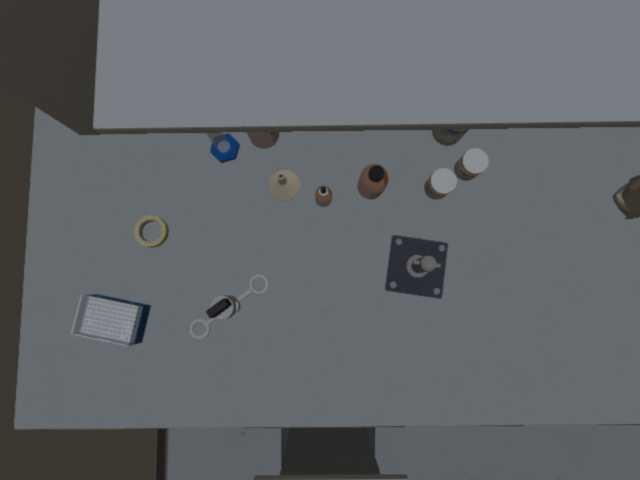

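The scene view shows the support at about (246,240) and the post at (349,310). In the top view the support's rings are at (259,284) and (200,329), and the stand is at (417,267). I'll enlarge the top view around both.

```bash
python3 - <<'E'
import cv2,numpy as np
b=cv2.imread('pics/top0.png')
A=cv2.resize(b[260:350,180:280],None,fx=4,fy=4,interpolation=cv2.INTER_CUBIC)
B=cv2.resize(b[222:312,370:470],None,fx=4,fy=4,interpolation=cv2.INTER_CUBIC)
o=np.hstack([A,B]); o=cv2.convertScaleAbs(o,alpha=1.5)
cv2.imwrite('pics/crop1.png',o)
E
```

```text
(no output)
```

View pics/crop1.png

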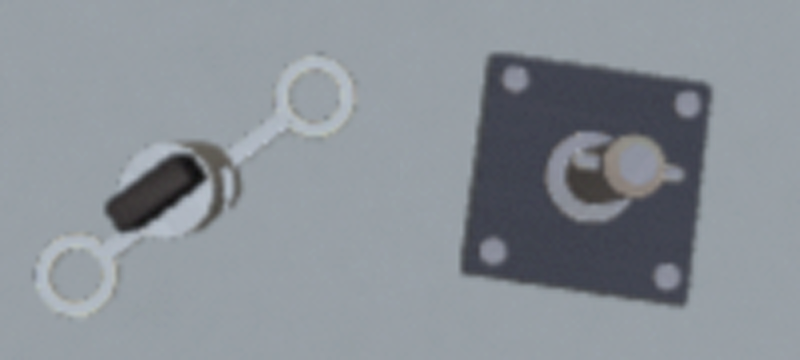

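```bash
cat >> h.py <<'E'
def ray(d,p):
    Rm=R.from_euler('xyz',d['attitude'],degrees=True).as_matrix()
    v=Rm@np.array([(p[0]-d['cx'])/d['fx'],-(p[1]-d['cy'])/d['fy'],-1]); return np.array(d['origin']),v
def atz(d,p,z):
    o,v=ray(d,p); return o+v*(z-o[2])/v[2]
def proj(d,P):
    Rm=R.from_euler('xyz',d['attitude'],degrees=True).as_matrix()
    v=Rm.T@(np.array(P)-d['origin']); return np.array([d['cx']+d['fx']*v[0]/-v[2], d['cy']+d['fy']*v[1]/v[2]])
E
python3 - <<'E'
from h import *
d=json.load(open('pics/top0.json'));s=json.load(open('pics/scene0.json'))
a=lambda x,y,z:atz(d,(180+(x+.5)/4-.5,260+(y+.5)/4-.5),z)
b=lambda x,y,z:atz(d,(370+(x-400+.5)/4-.5,222+(y+.5)/4-.5),z)
r1,r2=a(315,96,.006),a(76,275,.006); g=a(155,192,.111)
print('rings',r1,r2,'mid',(r1+r2)/2,np.linalg.norm(r1-r2),'yaw',np.degrees(np.arctan2(*(r1-r2)[1::-1])),'grip',g)
C=np.array([b(*p,.012) for p in [(488,53),(712,85),(688,306),(462,273)]])
print('plate',C.mean(0),[np.linalg.norm(C[i]-C[i-1]) for i in range(4)])
for i in range(4): e=C[i]-C[i-1]; print(np.degrees(np.arctan2(e[1],e[0])))
print('post top',b(634,165,.122),'collar',b(588,177,.024))
p,q=b(682,174,.1),b(580,157,.1); print('pin',(p+q)/2,np.linalg.norm(p-q),np.degrees(np.arctan2(*(q-p)[1::-1])))
for P in [[*g[:2],.111],r1,r2,[*b(634,165,.122)]]: print(proj(s,P))
for n,p,z in [('drop',(324,189),.1),('brown',(376,174),.118),('fun',(285,185),.02)]: print(n,atz(d,p,z))
E
```

```text
rings [0.54916645 0.14801311 0.006     ] [0.4564833  0.27385254 0.006     ] mid [0.50282487 0.21093282 0.006     ] 0.1562873252031743 yaw -53.62764457280784 grip [0.5032452  0.20747623 0.111     ]
plate [ 0.58213639 -0.188669    0.012     ] [np.float64(0.11808189302100941), np.float64(0.12026159549222336), np.float64(0.11806387875108962), np.float64(0.11966615362104675)]
-8.351069079346983
-98.91114041159233
171.36004327931872
81.09541682119595
post top [ 0.58238937 -0.18715713  0.122     ] collar [ 0.58225571 -0.18644523  0.024     ]
pin [ 0.5834891 -0.1909814  0.1      ] 0.049349644385106826 79.81817808870281
[245.14913347 212.02129774]
[272.69908831 257.27872716]
[223.59013971 242.76363277]
[349.2740954 279.8041935]
drop [0.73113224 0.00589263 0.1       ]
brown [ 0.75507502 -0.09458436  0.118     ]
fun [0.75991133 0.0895634  0.02      ]
```

Emit:
arm_command --pt "-1 0 0 0 0 0 9.6" --pt "-1 0 0 0 0 0 9.6" --pt "-1 0 0 0 0 0 9.5" --pt "-1 -5.63 0.67 0 0 0 0" --pt "-1 -5.63 0.67 0 0 0 0" --pt "-1 -5.63 0.67 0 0 0 0" --pt "-1 -5.63 0.67 0 0 0 0" --pt "-1 -5.63 0.67 0 0 0 0" --pt "-1 -5.63 0.67 0 0 0 0" --pt "-1 -5.63 0.67 0 0 0 0"

```text
time: 1.35
ee_pos: [0.504, 0.2083, 0.2311]
tcp_rot: [-180.0, -0.0, 126.4]
wrist_force: [0.9, 0.6, -0.6]
opening: 0.0855
```

Emit:
arm_command --pt "-1 0 0 0 0 0 0" --pt "-1 0 0 0 0 0 0"

```text
time: 1.6
ee_pos: [0.5028, 0.2099, 0.2309]
tcp_rot: [-180.0, -0.0, 126.4]
wrist_force: [-0.2, 0.9, 0.0]
opening: 0.0854
```

```bash
cat >> h.py <<'E'
def st():
    o=bot.get_obs(); print({k:np.round(o[k],4).tolist() for k in ['time','q','ee_pos','tcp_rot','wrist_force','opening']}); return o
def need(xyz,yaw=None):
    o=bot.get_obs(); Rm=R.from_euler('xyz',o['tcp_rot'],degrees=True).as_matrix()
    print('shift cm',np.round(100*Rm.T@(np.array(xyz)-o['ee_pos']),2), 'turn z', None if yaw is None else round((o['tcp_rot'][2]-yaw+180)%360-180,2))
E
python3 - <<'E'
from h import *
snap('wrist','w1'); st(); need([.503,.209,.08],126.4)
E
```

```text
{'time': 1.65, 'q': [22.7126, 4.283, 9.3169, 95.0647, 0.0168, 76.2418], 'ee_pos': [0.5025, 0.2104, 0.2311], 'tcp_rot': [-179.9741, -0.0236, 126.4708], 'wrist_force': [0.0665, 0.2928, -0.2879], 'opening': 0.0854}
shift cm [-0.15 -0.04 15.11] turn z 0.07
```

View pics/w1.png

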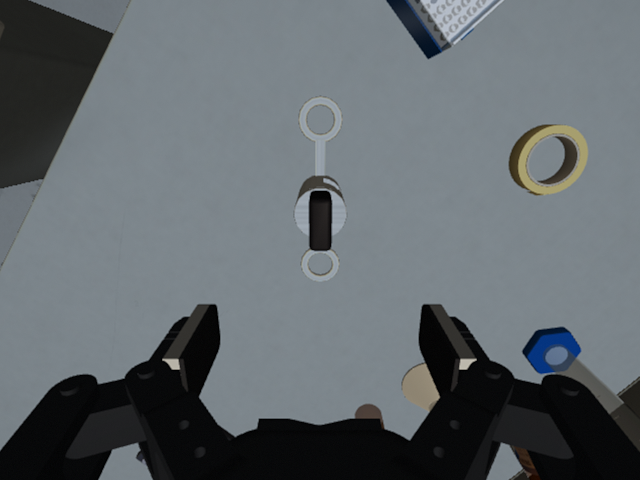

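The wrist view shows the grip centred between the fingers (column 320) with its long side aligned. I'll descend and grip.

Emit:
arm_command --pt "-1 -0.1 0 4 0 0 0" --pt "-1 0 0 4 0 0 0" --pt "-1 0 0 4 0 0 0" --pt "-1 0 0 3 0 0 0" --pt "-1 0 0 0 0 0 0" --pt "-1 0 0 0 0 0 0"

```text
time: 2.4
ee_pos: [0.5037, 0.21, 0.0829]
tcp_rot: [179.9, 0.0, 126.5]
wrist_force: [0.2, -0.5, 0.3]
opening: 0.0855
```

Emit:
arm_command --pt "1 0 0 0 0 0 0" --pt "1 0 0 0 0 0 0" --pt "1 0 0 0 0 0 0" --pt "1 0 0 0 0 0 0" --pt "1 0 0 0 0 0 0" --pt "1 0 0 0 0 0 0" --pt "1 0 0 0 0 0 0" --pt "1 0 0 0 0 0 0" --grip_force 50

```text
time: 3.4
ee_pos: [0.5039, 0.2091, 0.0816]
tcp_rot: [180.0, 0.0, 126.4]
wrist_force: [1.1, -0.6, 5.1]
opening: 0.0174
```

Emit:
arm_command --pt "1 0 0 -2 0 0 0" --pt "1 0 0 -3 0 0 0" --pt "1 0 0 -4 0 0 0" --pt "1 0 0 -4 0 0 0" --pt "1 0 0 -3 0 0 0" --pt "1 0 0 0 0 0 0" --pt "1 0 0 0 0 0 0"

```text
time: 4.28
ee_pos: [0.5032, 0.2089, 0.2391]
tcp_rot: [-179.8, -0.0, 126.4]
wrist_force: [-0.5, -0.0, -4.3]
opening: 0.0172
```

```bash
python3 - <<'E'
from h import *
st(); need([.5823,-.1875,.24],171.1)
E
```

```text
{'time': 4.275, 'q': [22.548, 4.6159, 10.5634, 96.1152, 0.0014, 76.1022], 'ee_pos': [0.5032, 0.2089, 0.2391], 'tcp_rot': [-179.8376, -0.0417, 126.4457], 'wrist_force': [-0.459, -0.008, -4.3013], 'opening': 0.0172}
shift cm [-36.59 -17.18  -0.07] turn z -44.65
```

Emit:
arm_command --pt "1 0 0 0 0 0 -6.7" --pt "1 0 0 0 0 0 -9.5" --pt "1 0 0 0 0 0 -9.5" --pt "1 0 0 0 0 0 -9.5" --pt "1 0 0 0 0 0 -6.0" --pt "1 0 0 0 0 0 -3.5"

```text
time: 5.03
ee_pos: [0.503, 0.2088, 0.2389]
tcp_rot: [-179.9, -0.2, 171.3]
wrist_force: [-0.8, 0.1, -3.9]
opening: 0.0174
```

Emit:
arm_command --pt "1 -0.7 -2 0 0 0 0" --pt "1 -1.5 -4 0 0 0 0" --pt "1 -1.5 -4 0 0 0 0" --pt "1 -1.6 -4.5 0 0 0 0" --pt "1 -1.8 -5 0 0 0 0" --pt "1 -1.8 -5 0 0 0 0" --pt "1 -1.6 -4.5 0 0 0 0" --pt "1 -1.5 -4 0 0 0 0" --pt "1 -1.2 -3 0 0 0 0" --pt "1 -0.7 -1.9 0 0 0 0"

```text
time: 6.28
ee_pos: [0.5822, -0.188, 0.2389]
tcp_rot: [180.0, -0.2, 171.1]
wrist_force: [-0.0, 0.4, -4.1]
opening: 0.0173
```

Emit:
arm_command --pt "1 0 0 0 0 0 0" --pt "1 0 0 0 0 0 0" --pt "1 0 0 0 0 0 0"

```text
time: 6.65
ee_pos: [0.5826, -0.1858, 0.2414]
tcp_rot: [180.0, 0.0, 171.2]
wrist_force: [-0.8, -0.8, -3.7]
opening: 0.0173
```

```bash
python3 - <<'E'
from h import *
snap('top','t2');snap('scene','s2');snap('wrist','w2'); st(); need([.5823,-.1875,.24],171.1)
b=cv2.imread('pics/top0.png')
f=lambda n,x,y,k:cv2.resize(cv2.imread(f'pics/{n}.png')[y:y+k,x:x+k],(400,400),interpolation=cv2.INTER_CUBIC)
o=np.hstack([f('t2',350,200,130),f('s2',290,200,130)]); cv2.imwrite('pics/c2.png',cv2.convertScaleAbs(o,alpha=1.4))
E
```

```text
{'time': 6.8, 'q': [-17.7171, 14.024, 21.4952, 97.4518, 0.0014, -8.9157], 'ee_pos': [0.5826, -0.1861, 0.2415], 'tcp_rot': [-179.9984, 0.0193, 171.1987], 'wrist_force': [-0.1028, 0.1181, -2.2638], 'opening': 0.0175}
shift cm [ 0.01 -0.14  0.15] turn z 0.1
```

View pics/c2.png

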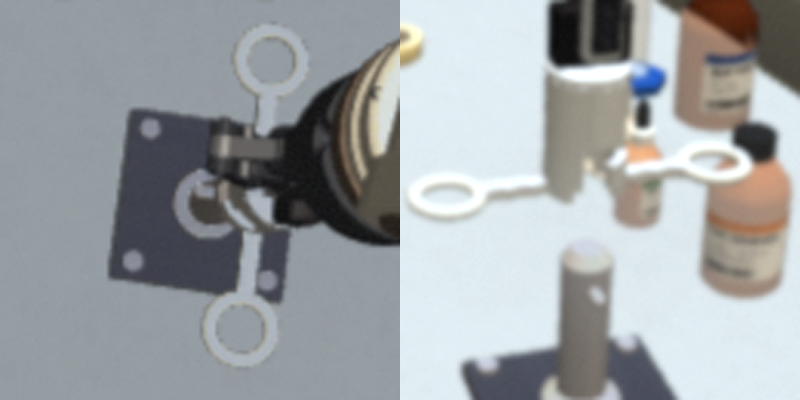

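```bash
python3 - <<'E'
from h import *
d=json.load(open('pics/top0.json'));s=json.load(open('pics/scene0.json'))
k=130/400
for n,D,x0,y0,a,b in [('top',d,350,200,(271,62),(240,330)),('scene',s,290,200,(313,161),(47,195))]:
    f=lambda p:atz(D,(x0+(p[0]+.5)*k-.5,y0+(p[1]+.5)*k-.5),.166)
    A,B=f(a),f(b); print(n,(A+B)/2,np.linalg.norm(A-B),np.degrees(np.arctan2(*(A-B)[1::-1])))
print('post top scene',atz(s,(290+(587.-400)*k,200+252*k),.122))
E
```

```text
top [ 0.57965869 -0.18475287  0.166     ] 0.15583480447949835 -8.852751738506909
scene [ 0.58139795 -0.18547373  0.166     ] 0.15565273922327882 -8.496553090881081
post top scene [ 0.58158743 -0.19434926  0.122     ]
```

```bash
python3 - <<'E'
from h import *
s=json.load(open('pics/scene0.json'))
x0,y0=325,240;k=12
b=cv2.imread('pics/s2.png')[y0:y0+50,x0:x0+60]
o=cv2.convertScaleAbs(cv2.resize(b,None,fx=k,fy=k,interpolation=cv2.INTER_CUBIC),alpha=1.4)
t=np.linspace(0,2*np.pi,73)
for c,col in [((.5823,-.1875),(0,0,255)),((.582,-.191),(0,255,0))]:
  for r,z in [(.009,.122),(.015,.114),(.024,.024)]:
    P=np.array([proj(s,(c[0]+r*np.cos(a),c[1]+r*np.sin(a),z)) for a in t]); P=((P-[x0,y0]+.5)*k-.5).astype(int)
    cv2.polylines(o,[P.reshape(-1,1,2)],True,col,1)
cv2.imwrite('pics/c3.png',o)
E
```

```text
(no output)
```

View pics/c3.png

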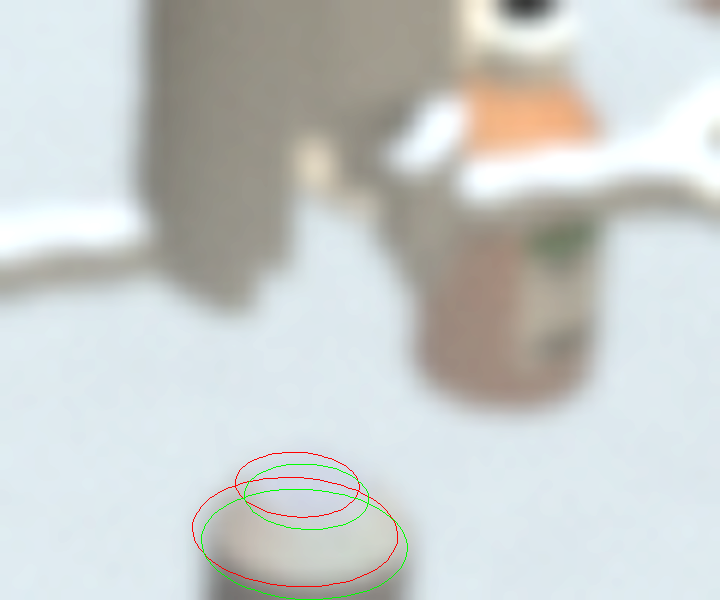

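The crop shows the post edges at columns 205–410. Both cameras agree that the support must go about 2.5 mm in +x and 2.5 mm in −y. I'll correct that and lower gradually, watching the force.

Emit:
arm_command --pt "1 -0.28 -0.2 1 0 0 0" --pt "1 0 0 1.5 0 0 0" --pt "1 0 0 0.8 0 0 0" --pt "1 0 0 0.8 0 0 0" --pt "1 0 0 0 0 0 0" --pt "1 0 0 0 0 0 0"

```text
time: 7.55
ee_pos: [0.5852, -0.1893, 0.2007]
tcp_rot: [-180.0, 0.0, 171.1]
wrist_force: [0.3, -0.1, -4.4]
opening: 0.0173
```

Emit:
arm_command --pt "1 0 0 0.4 0 0 0" --pt "1 0 0 0.4 0 0 0" --pt "1 0 0 0 0 0 0"

```text
time: 7.92
ee_pos: [0.5849, -0.1892, 0.1918]
tcp_rot: [180.0, -0.0, 171.1]
wrist_force: [0.0, -0.3, -3.5]
opening: 0.0169
```

Emit:
arm_command --pt "1 0 0 0.5 0 0 0" --pt "1 0 0 0.5 0 0 0" --pt "1 0 0 0.5 0 0 0" --pt "1 0 0 0 0 0 0"

```text
time: 8.43
ee_pos: [0.5848, -0.1891, 0.1767]
tcp_rot: [180.0, -0.1, 171.1]
wrist_force: [0.5, 0.3, -4.2]
opening: 0.0173
```

Emit:
arm_command --pt "1 0 0 0.5 0 0 0" --pt "1 0 0 0.5 0 0 0" --pt "1 0 0 0.5 0 0 0" --pt "1 0 0 0.5 0 0 0" --pt "1 0 0 0.3 0 0 0" --pt "1 0 0 0 0 0 0"

```text
time: 9.18
ee_pos: [0.5849, -0.1892, 0.154]
tcp_rot: [180.0, -0.0, 171.1]
wrist_force: [0.1, 0.1, -4.0]
opening: 0.0172
```

Emit:
arm_command --pt "1 0 0 0.2 0 0 0" --pt "1 0 0 0.1 0 0 0" --pt "1 0 0 0 0 0 0"

```text
time: 9.55
ee_pos: [0.5852, -0.1892, 0.1516]
tcp_rot: [-180.0, 0.0, 171.1]
wrist_force: [-0.3, -0.4, -2.2]
opening: 0.0172
```

Emit:
arm_command --pt "1 0 0 0.1 0 0 0" --pt "1 0 0 0 0 0 0" --pt "-1 0 0 0 0 0 0" --pt "-1 0 0 0 0 0 0" --pt "-1 0 0 0 0 0 0" --pt "-1 0 0 0 0 0 0" --pt "-1 0 0 0 0 0 0" --pt "-1 0 0 0 0 0 0"

```text
time: 10.55
ee_pos: [0.5851, -0.1892, 0.1503]
tcp_rot: [180.0, -0.0, 171.1]
wrist_force: [-0.2, 0.5, -0.3]
opening: 0.0856
```

Emit:
arm_command --pt "-1 0 0 -3 0 0 0" --pt "-1 0 0 -4 0 0 0" --pt "-1 0 0 -3 0 0 0" --pt "-1 0 0 0 0 0 0"

```text
time: 11.05
ee_pos: [0.5858, -0.1895, 0.253]
tcp_rot: [-180.0, 0.2, 171.1]
wrist_force: [0.3, 0.2, 0.5]
opening: 0.0851
```

```bash
python3 - <<'E'
from h import *
snap('scene','s4');snap('top','t4'); st()
f=lambda n,x,y,k:cv2.resize(cv2.imread(f'pics/{n}.png')[y:y+k,x:x+k],(400,400),interpolation=cv2.INTER_CUBIC)
o=np.hstack([f('t4',350,200,130),f('s4',290,220,130)]); cv2.imwrite('pics/c4.png',cv2.convertScaleAbs(o,alpha=1.4))
E
```

```text
{'time': 11.15, 'q': [-17.9209, 14.816, 23.3817, 98.5711, -0.0002, -9.0649], 'ee_pos': [0.5852, -0.1892, 0.2498], 'tcp_rot': [179.9993, -0.0054, 171.144], 'wrist_force': [0.3657, -0.7546, -0.1243], 'opening': 0.0853}
```

View pics/c4.png

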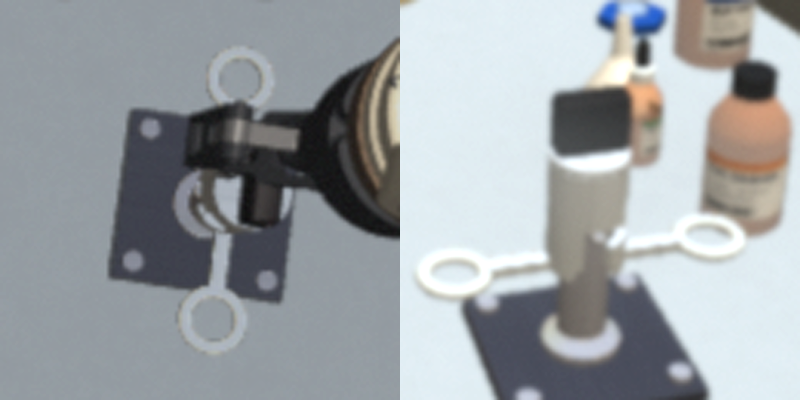

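The support hangs upright at the slot entry. It has been let go of: rings at (240,80) and (213,320) in the top crop, pin visible in the slot. Next I shut the fingers, move to the flank of the near ring and go down.

Emit:
arm_command --pt "1 2.2 -1.4 0 0 0 0" --pt "1 2.2 -1.5 0 0 0 0" --pt "1 2.2 -1.5 0 0 0 0" --pt "1 2.2 -1.4 0 0 0 0" --pt "1 0 0 0 0 0 0" --pt "1 0 0 4 0 0 0" --pt "1 0 0 5 0 0 0" --pt "1 0 0 5 0 0 0" --pt "1 0 0 3 0 0 0" --pt "1 0 0 2.2 0 0 0"

```text
time: 12.4
ee_pos: [0.4886, -0.232, 0.0553]
tcp_rot: [179.9, -0.2, 171.2]
wrist_force: [0.4, -0.0, 0.4]
opening: 0.0002
```

Emit:
arm_command --pt "1 0 0 0 0 0 0" --pt "1 0 0 0 0 0 0"

```text
time: 12.65
ee_pos: [0.4897, -0.2329, 0.0588]
tcp_rot: [-180.0, 0.0, 171.2]
wrist_force: [-0.3, -0.9, 0.4]
opening: 0.0002
```

```bash
python3 - <<'E'
from h import *
snap('scene','s5'); st(); need([.4895,-.2326,.058],171.1)
o=cv2.resize(cv2.imread('pics/s5.png')[180:380,240:440],(600,600),interpolation=cv2.INTER_CUBIC); cv2.imwrite('pics/c5.png',cv2.convertScaleAbs(o,alpha=1.4))
E
```

```text
{'time': 12.7, 'q': [-25.4443, 4.07, -9.9383, 75.9261, 0.0028, -16.6017], 'ee_pos': [0.4898, -0.233, 0.0592], 'tcp_rot': [-179.9839, 0.0637, 171.1574], 'wrist_force': [-0.301, -0.5742, -0.1107], 'opening': -0.0}
shift cm [0.04 0.04 0.12] turn z 0.06
```

View pics/c5.png

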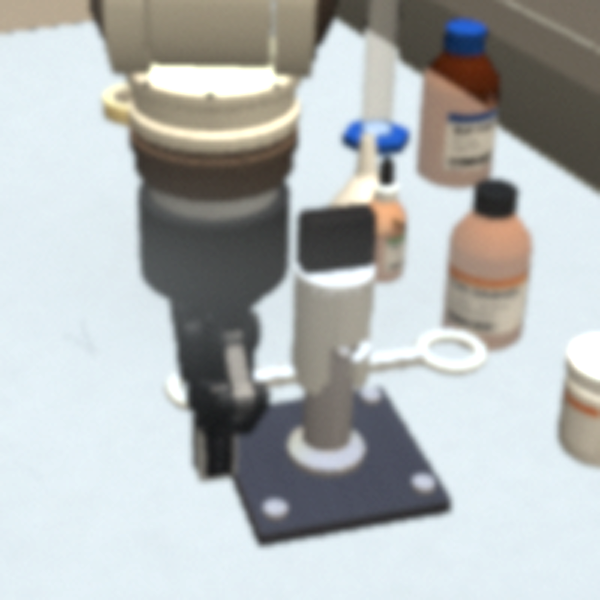

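The fingers stand beside the near ring, clear of everything. I'll close the gap, then push along an arc around the post.

Emit:
arm_command --pt "1 0 0.7 0.1 0 0 0" --pt "1 0 0.7 0 0 0 0" --pt "1 0 0.5 0 0 0 0" --pt "1 0 0.2 0 0 0 0" --pt "1 0.23 0.6 0 0 0 4" --pt "1 0.23 0.6 0 0 0 4" --pt "1 0.23 0.6 0 0 0 4" --pt "1 0 0 0 0 0 0"

```text
time: 13.7
ee_pos: [0.4897, -0.1929, 0.0574]
tcp_rot: [-180.0, 0.0, 159.2]
wrist_force: [-0.2, -0.5, -0.2]
opening: 0.0
```

Emit:
arm_command --pt "1 0.23 0.6 0 0 0 4" --pt "1 0.23 0.6 0 0 0 4" --pt "1 0.23 0.6 0 0 0 4" --pt "1 0.23 0.6 0 0 0 4" --pt "1 0.23 0.6 0 0 0 4" --pt "1 0.23 0.6 0 0 0 4" --pt "1 0 0 0 0 0 0"

```text
time: 14.58
ee_pos: [0.4964, -0.1554, 0.0573]
tcp_rot: [-180.0, 0.0, 135.3]
wrist_force: [0.8, -0.4, 0.9]
opening: -0.0001
```

```bash
python3 - <<'E'
from h import *
snap('scene','s6');snap('top','t6'); st()
f=lambda n,x,y,k:cv2.resize(cv2.imread(f'pics/{n}.png')[y:y+k,x:x+k],(400,400),interpolation=cv2.INTER_CUBIC)
o=np.hstack([f('t6',350,200,130),f('s6',280,220,130)]); cv2.imwrite('pics/c6.png',cv2.convertScaleAbs(o,alpha=1.4))
E
```

```text
{'time': 14.675, 'q': [-17.4121, 1.1602, -13.1679, 75.6657, -0.0022, 27.3045], 'ee_pos': [0.4963, -0.1557, 0.0573], 'tcp_rot': [179.9992, 0.0064, 135.2834], 'wrist_force': [0.3463, 0.3452, 0.8814], 'opening': -0.0001}
```

View pics/c6.png

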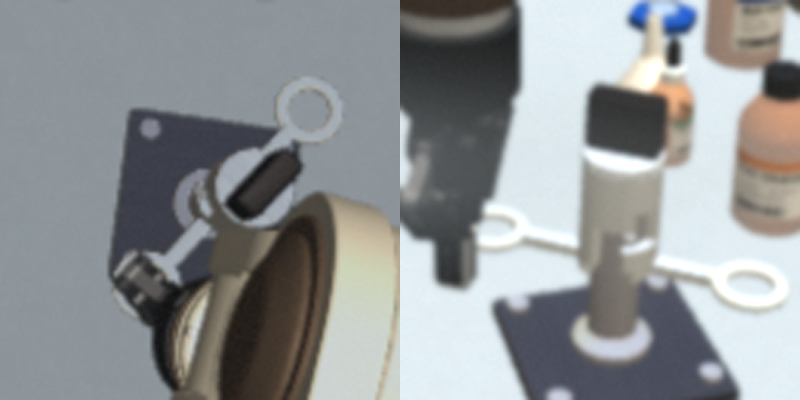

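The support has turned about 35° and has not yet dropped; the far ring is at (309,108) in the crop. I'll keep pushing in small steps.

Emit:
arm_command --pt "1 0.17 0.45 0 0 0 3" --pt "1 0.17 0.45 0 0 0 3" --pt "1 0.17 0.45 0 0 0 3" --pt "1 0.11 0.3 0 0 0 2" --pt "1 0 0 0 0 0 0" --pt "1 0 0 0 0 0 0"

```text
time: 15.42
ee_pos: [0.5046, -0.1402, 0.0573]
tcp_rot: [-180.0, 0.0, 124.2]
wrist_force: [0.2, -0.5, 0.3]
opening: 0.0005
```

Emit:
arm_command --pt "1 0.11 0.3 0 0 0 2" --pt "1 0.11 0.3 0 0 0 2" --pt "1 0 0 0 0 0 0" --pt "1 0 0 0 0 0 0"

```text
time: 15.92
ee_pos: [0.5083, -0.135, 0.0573]
tcp_rot: [-180.0, -0.0, 120.2]
wrist_force: [-0.1, -0.3, -0.7]
opening: 0.0001
```

```bash
python3 - <<'E'
from h import *
snap('scene','s7');snap('top','t7'); st()
f=lambda n,x,y,k:cv2.resize(cv2.imread(f'pics/{n}.png')[y:y+k,x:x+k],(400,400),interpolation=cv2.INTER_CUBIC)
o=np.hstack([f('t7',350,200,130),f('s7',280,220,130)]); cv2.imwrite('pics/c7.png',cv2.convertScaleAbs(o,alpha=1.4))
E
```

```text
{'time': 16.025, 'q': [-14.8683, 1.9601, -12.3523, 75.6869, -0.0014, 44.9523], 'ee_pos': [0.5084, -0.135, 0.0573], 'tcp_rot': [-179.9995, 0.0015, 120.1794], 'wrist_force': [0.6223, 1.0223, 1.2258], 'opening': -0.0002}
```

View pics/c7.png

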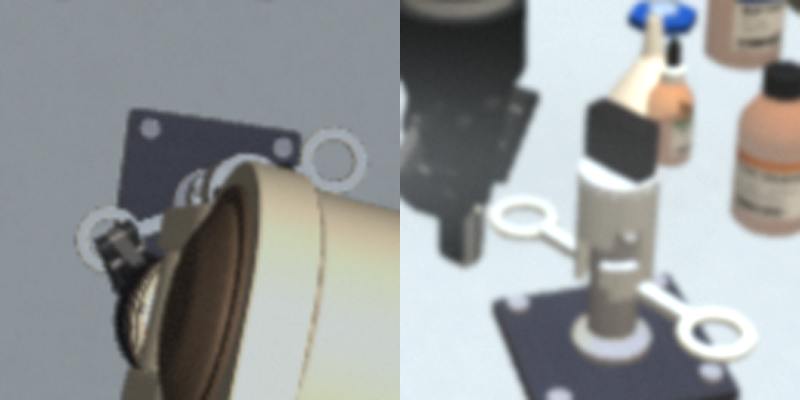

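It appears to have dropped. I'll back the fingers off and measure.

Emit:
arm_command --pt "1 0 -1.5 0 0 0 0" --pt "1 0.5 -2.5 0 0 0 0" --pt "1 0 0 -4 0 0 0" --pt "1 0 0 -5 0 0 0" --pt "1 0 0 -5 0 0 0" --pt "1 0 0 -5 0 0 0" --pt "1 4 -3 0 0 0 0" --pt "1 4 -3 0 0 0 0" --pt "1 4 -3 0 0 0 0" --pt "1 0 0 0 0 0 0"

```text
time: 17.27
ee_pos: [0.3308, -0.0916, 0.2483]
tcp_rot: [179.9, 0.1, 120.2]
wrist_force: [1.2, -1.1, 0.2]
opening: -0.0001
```

```bash
python3 - <<'E'
from h import *
snap('scene','s8');snap('top','t8'); st()
f=lambda n,x,y,k:cv2.resize(cv2.imread(f'pics/{n}.png')[y:y+k,x:x+k],(400,400),interpolation=cv2.INTER_CUBIC)
o=np.hstack([f('t8',350,200,130),f('s8',280,220,130)]); cv2.imwrite('pics/c8.png',cv2.convertScaleAbs(o,alpha=1.4))
E
```

```text
{'time': 17.375, 'q': [-15.4822, -22.2828, -11.9985, 100.1838, -0.0067, 44.3697], 'ee_pos': [0.3329, -0.0923, 0.2476], 'tcp_rot': [179.9345, 0.0765, 120.1481], 'wrist_force': [0.6362, 0.1116, -0.2937], 'opening': -0.0001}
```

View pics/c8.png

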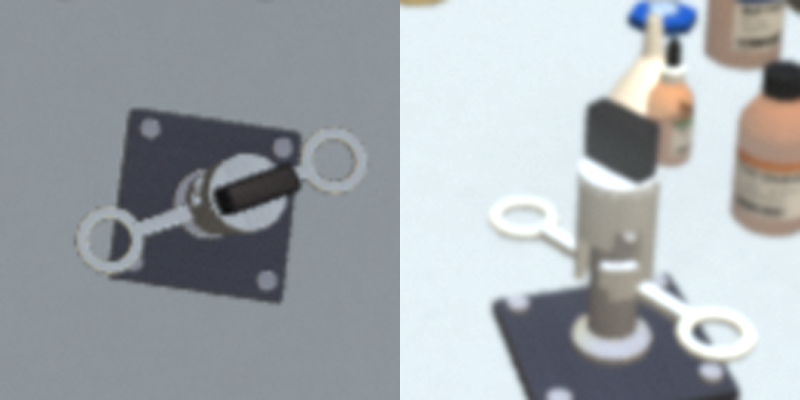

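```bash
python3 - <<'E'
from h import *
d=json.load(open('pics/top0.json'));s=json.load(open('pics/scene0.json'));k=130/400
px=lambda x0,y0,p:(x0+(p[0]+.5)*k-.5,y0+(p[1]+.5)*k-.5)
def tri(p,q):
    o1,v1=ray(d,p);o2,v2=ray(s,q); t=np.linalg.lstsq(np.c_[v1,-v2],o2-o1,rcond=None)[0]
    return (o1+v1*t[0]+o2+v2*t[1])/2
def rep(T,S,sx,sy):
    A=tri(px(350,200,T[0]),px(sx,sy,S[0]));B=tri(px(350,200,T[1]),px(sx,sy,S[1]))
    print('ends',A,B,'len',np.linalg.norm(A-B),'ang',np.degrees(np.arctan2(*(A-B)[1::-1])))
rep([(240,80),(213,320)],[(710,236),(455,272)] and [(310,236),(55,272)],290,220)   # entry
rep([(333,160),(108,239)],[(316,332),(123,216)],280,220)   # now
# grip top from scene: predicted corners of the top for locked/entry height
for z in (.169,.181): print(z,[np.round((proj(s,(.5823+c,-.188+e,z))-[280,220])/k+[400,0],0).tolist() for c,e in [(.006,-.021),(-.006,.021)]])
E
```

```text
ends [ 0.66075344 -0.20103827  0.07508767] [ 0.5064042  -0.17717861  0.07702986] len 0.15619456998068307 ang -8.787360608777407
ends [ 0.60828424 -0.26205125  0.06356905] [ 0.55834737 -0.11370306  0.0638148 ] len 0.15652775671574323 ang -71.39577214578392
0.169 [[645.0, 127.0], [590.0, 98.0]]
0.181 [[646.0, 107.0], [591.0, 79.0]]
```

```bash
python3 - <<'E'
from h import *
print(bot.job_done())
E
```

```text
the job is handed in; nothing more can be done
None
```

I lowered the support onto the post by its grip, let it hang at the slot entry, and backed the gripper clear. I then pushed the near ring clockwise with the closed fingers until the support dropped. After backing off again I handed the job in, at about 17.4 s of the 58 s allowed.

| Check (triangulated from the top and scene cameras) | Measured | Required |
|---|---|---|
| Ring height, entry to locked | about 76 mm to 64 mm (12 mm drop) | 12 mm drop |
| Turn from entry | 62.6° (1.09 rad) | 0.82 to 1.28 rad |
| Ring height difference, end to end (tilt) | under 1 mm (about 0.002 rad) | tilt under 0.13 rad |
| Support axis to post centre | about 1 mm | under 14 mm |

- **Forces:** wrist force readings were 5 N or less each time I checked.
- **Bystanders:** the arm stayed well away from the bottles and the funnel. They look unmoved in the pictures, but I did not measure them at the end.
- **Disagreement:** the scene camera put the post up to about 7 mm away from the top camera's reading before lowering. The two agreed on the sideways correction I needed, so I applied it, and the support went onto the post without a force spike.

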